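# Draw a dropped carton out from behind the hatch guard with the reaching hook

## Task

A small carton of tablets has dropped behind the clear fixed guard. Take the reaching hook from its rest, reach over the carton and draw it out with the hook until it sits square and snug against the blue stop bar in front of the guard, feeling it press there for a moment but gently, so that the carton is not crushed. Then hang the hook back on its rest; do not touch the carton with the fingers, do not force the guard, and leave the amber bottle and the stamp where they stand.

Things in the scene. Friction and masses are not known exactly. Their poses are not given: they have to be found in the camera images.
- hook: Loose reaching hook, 120 g. Origin: centre of its red handle (100 x 20 x 26 mm); x along the rod to the hooked end, z up. An 8 mm steel rod runs from the handle at origin height to x = 185, then turns straight down to a cross foot. Balance point 20 mm ahead of the origin. Pinch the 20 mm width at the handle's middle from above, firmly (40 N or more), or it tilts under the pull.
- hook_foot (a point): Lowest point of the hook: underside of the cross foot at its middle, (185, 0, -51) mm in the hook's frame. The foot is 8 mm thick, 44 mm wide along the hook's y; its near face, which draws the carton, is 4 mm nearer to the handle than this point.
- rest: Fixed grey rest. Origin on the table, x along the hanging hook, whose origin then is at (0, 0, 62) mm; up to 20 mm off along x is fine. Open saddles, 10 mm long: under the handle at x = -42 (floor z = 49, 20 mm wide handle in a gap of 25, flared to 33), under the rod at x = 85 (floor z = 58, gap 13, flared to 20). Cheeks end 16 mm above the floors. Base plate 170 x 70 x 6.
- carton: Small white and blue carton, 50 x 75 x 22 mm (x y z), 20 to 50 g, flat on the table under the guard's roof. Origin: centre of its underside; x axis to the guard's rear, up to 0.3 rad askew. Thin card: more than 10 N from the hook crushes it. Sliding it takes less than 0.7 N.
- guard: Fixed clear guard with aluminium edges, open at the front, no floor. Origin: middle of its front edge, on the table; x to its rear, z up. Side walls at y = -110 and 110 mm, x = 0 to 160; rear wall's inner face at x = 156; roof's underside z = 120, top edge 130. Low rails (10 mm) outside the walls' lines run forward to x = -135. More than 15 N on the guard or its bar is too much.
- bar_middle (a point): Point fixed in the guard's frame at (-82, 0, 0) mm, on the table: middle of the setting range of the blue stop bar, NOT the bar itself. The bar (18 mm high, end clamps 31 mm, along the guard's y, rigid) is clamped anew each time, unmeasured: its face that meets the carton is within 18 mm of this point along x. Feel for it or see it; 2 to 6 N make the carton snug.
- bottle: Amber tablet bottle with a white cap, 43 mm across, 77 mm tall, standing loose at the left; origin under its centre. A bystander.
- stamp: Wooden hand stamp with a black knob, 26 x 50 x 72 mm, standing loose at the left; origin under its centre. A bystander.

How it is judged:
By the outcome, as a careful person would: the job done as asked, in the order asked, and still so for the second after the job is handed in, with the robot touching nothing.
It also fails if it takes over 72 s, if anything falls off the work surface, if the arm or the gripper's body presses on something with over 40 N, if the wrist force passes 120 N, or if a joint passes its speed limit or range.

## Robot

A 6-joint arm with a two-finger parallel gripper is mounted at the origin on a cart in front of the work surface, level with it; the furniture and walls round the work are solid. World frame = base frame: x ahead of the robot, y to its left, z up, the work surface at z = 0. Lengths are in m, angles in rad, forces in N, time in s.
With the tool pointing down it reaches from about 0.3 to 0.75 m from the base axis. Payload 8.5 kg.
Tool frame: the origin (TCP) lies at the very end of the fingers, on their centre line; the grasp point (between the pads) lies 19 mm behind it (manip.grip_depth is the distance from the TCP to the grasp point, in m); z points along the fingers, y is the line along which they close (so a half turn about z gives the same grasp; the last joint's range is limited). The gripper opens to 85 mm and grips with 20 to 120 N. Pads are 22 mm wide; open, the fingers measure 114 mm over their backs; the gripper's body (76 mm by 85 mm) begins 54 mm behind the grasp point. The pads swing forward as they close: fully open they stand 13 mm farther back than shut.
Start: joints at [-1.491, 0.381, 1.297, -0, 1.464, -0.215], TCP at [0.16, -0.526, 0.231] pointing down, gripper open.
Joint ranges: [-3.11, 3.11], [-0.89, 2.33], [0.22, 2.48], [-1.42, 4.56], [0.17, 2.85], [-2.88, 2.88]. Speed limits (rad/s): [2.39, 2.39, 3.14, 3.14, 3.14, 3.14].

## Interface

Orientations are given as [roll, pitch, yaw] about the fixed x, y, z axes, in that order (R = Rz(yaw) Ry(pitch) Rx(roll)).
In Python, from rig import sensors, imaging, manip gives the robot as it stands. The module is installed in compiled form; this text tells all that it offers.
- The arm moves only by the tool apply_moves, never from a script. Its argument "increments" is a list of rows, each a list of 3 entries, a list of its own where there are three numbers: the shift along the tool's x, y, z in units of 25 mm (1.0 is 25 mm), then the turn, a rotation vector about the tool's x, y, z in units of 5 degrees (1.0 is 5 degrees), then the finger opening in mm, from 0 to 85.4. A call has 1 to 5 rows; each row shifts and turns the commanded pose from where the row before left it, along the tool's axes as they then stand; what a row does not reach is not made up. A row lasts 1/12 s, in which the tool goes at most 41.7 mm and 7.16 degrees, less where a joint would pass 70% of its speed; a pose out of reach is approached as far as the arm can. A call is refused whole if a number of a shift passes 1 or a number of a turn 1, either way. A call with a gripper value outside its range is refused whole. The fingers move at their own pace and stop on an object; "newtons" is the grip in N (left out, the last holds). Time passes only in rows, so rows that do not move let the fingers close. It gives the time, the measured TCP pose, the force, the opening and the grip force at its end, in the units of the state.
- sensors.read_state(): the state, without advancing time (a new reading comes with each control period).
- imaging.get_image(name): name is "scene" or "top" or "wrist"; returns the picture (400x640x3 uint8, red, green, blue); there is no depth.
- imaging.calibration(name): a dict with "fovy" (degrees; the focal length in pixels is half the picture's height over the tangent of half this angle, whatever the lens; pixels are square), "cx", "cy" (the principal point, pixels), "k1" (the pictures are not rectified: a ray, as slopes to the right and down, at radius r is drawn at 1 + k1 r^2 times it, then the intrinsics apply), "cam_to_world" (4x4, takes a point from camera to world coordinates); the wrist camera has in their place "tool_from_camera" (4x4, takes a point from camera to tool coordinates, whose origin is the TCP and whose axes are the flange's). Camera axes: x right, y down, z forward; pixel columns grow to the right and rows downward; lengths in m; the calibration is good to about 2 mm. A picture is of the moment at which its call begins: read the wrist's pose just before it. calibration takes no time and is no camera call.
- manip.finish_job(): hands the job in; it is judged then, once.
The state is a dict: "time": time; "q": joint angles; "joint_velocities": joint speeds; "effort": joint torques, N m; "tool_pos": TCP position; "tool_rot": TCP orientation; "force": force on the tool from outside, world axes, zero at the start; "ft_torque": the same for the moment, N m; "grip_width": finger opening in m; "grasp_force": force on a finger pad.
Only numpy, scipy, OpenCV 4.12 (cv2) and the standard library are available. Lean on these libraries where they do the work, as an engineer would, in place of code of your own. Each camera call takes 0.05 s, during which the arm holds its last target. There are 200 camera calls.

## Working session

There is one attempt and no reset: what is moved stays moved. The work goes in short steps, Python scripts to look and compute and a tool call to move; the robot and the scene stay as the last step left them, time stands still between calls to the robot, and variables do not carry over. Pictures are saved under pics/ and viewed, at most 10 in all, crops included, and the job is handed in when it is done.

Besides the shell and the picture viewer there is one more tool, called after ">>>" as name([rows], argument=value, ...), one row to a line, values as JSON. apply_moves: Moves the arm, as the interface text tells. Its arguments: {"type":"object","properties":{"increments":{"type":"array","items":{"type":"array"}},"newtons":{"type":"number"}},"required":["increments"]}

```bash
mkdir -p pics; cat > h.py <<'E'
import numpy as np, cv2
from rig import sensors, imaging, manip
from scipy.spatial.transform import Rotation as R
def K(c):
    f=200/np.tan(np.radians(c['fovy'])/2); return f
def px2pt(name,u,v,z,c=None,T=None):
    c=c or imaging.calibration(name); f=K(c)
    d=np.array([(u-c['cx'])/f,(v-c['cy'])/f]); s=d.copy()
    for _ in range(30): s=d/(1+c['k1']*(s@s))
    T=np.array(c['cam_to_world']) if T is None else T
    r=T[:3,:3]@np.array([s[0],s[1],1]); o=T[:3,3]
    return o+r*(z-o[2])/r[2]
def proj(name,p,T=None):
    c=imaging.calibration(name); f=K(c)
    T=np.array(c['cam_to_world']) if T is None else T
    q=T[:3,:3].T@(np.array(p)-T[:3,3]); s=q[:2]/q[2]; s=s*(1+c['k1']*(s@s))
    return np.array([c['cx']+f*s[0],c['cy']+f*s[1]])
def snap(name,fn):
    im=imaging.get_image(name); cv2.imwrite('pics/'+fn,im[:,:,::-1]); return im
E
python3 - <<'E'
from h import *
snap('scene','s0.png');snap('top','t0.png')
for n in('scene','top','wrist'):print(n,imaging.calibration(n))
s=sensors.read_state();print(s)
E
```

```text
scene {'fovy': 52.654071698872556, 'cx': 323.13654310606006, 'cy': 202.08512066511005, 'k1': -0.023919262862285337, 'cam_to_world': array([[-0.41270686, -0.65300708,  0.63502347, -0.17480839],
       [-0.91084087,  0.30082368, -0.28261992,  0.38976358],
       [-0.00647729, -0.6950445 , -0.71893754,  0.89098339],
       [ 0.        ,  0.        ,  0.        ,  1.        ]])}
top {'fovy': 43.471158781242124, 'cx': 319.60361115407875, 'cy': 203.2672384900963, 'k1': -0.16406728652846814, 'cam_to_world': array([[-2.48158018e-02, -9.97640847e-01,  6.40071558e-02,
         4.43624055e-01],
       [-9.99691810e-01,  2.48083884e-02, -9.10714388e-04,
         4.87757417e-02],
       [-6.79348507e-04, -6.40100295e-02, -9.97949024e-01,
         1.64248551e+00],
       [ 0.00000000e+00,  0.00000000e+00,  0.00000000e+00,
         1.00000000e+00]])}
wrist {'fovy': 59.82502881092262, 'cx': 318.8656183172665, 'cy': 200.3452648737955, 'k1': -0.015809366943993087, 'tool_from_camera': array([[ 9.97466590e-04, -9.52902742e-01, -3.03274413e-01,
         7.75338650e-02],
       [ 9.99998477e-01,  1.384756
[... 230 characters left out ...]
: 0.1, 'q': array([-1.49130584e+00,  3.81140874e-01,  1.29814254e+00,  6.08811296e-07,
        1.46360551e+00, -2.15280929e-01]), 'joint_velocities': array([ 1.21406874e-03, -1.33214425e-03, -1.90340588e-03, -1.73175181e-05,
       -1.41820790e-03, -1.05386503e-03]), 'effort': array([ 3.33930788e-03, -4.49224412e+01, -2.31657135e+01, -1.26948999e-04,
        3.64366373e-03, -3.61571381e-05]), 'tool_pos': array([ 0.1597739 , -0.52601578,  0.23078125]), 'tool_rot': array([-3.14032643e+00, -2.77502989e-04,  2.94771173e-01]), 'force': array([-0.75872817, -0.12989792,  0.26368423]), 'ft_torque': array([ 0.02645043,  0.01313773, -0.02204377]), 'grasp_force': 0.0, 'grip_width': 0.08525945717423523}
```

View pics/t0.png

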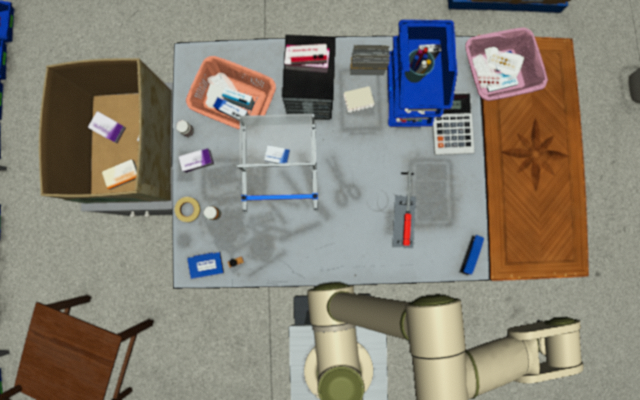

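View pics/s0.png

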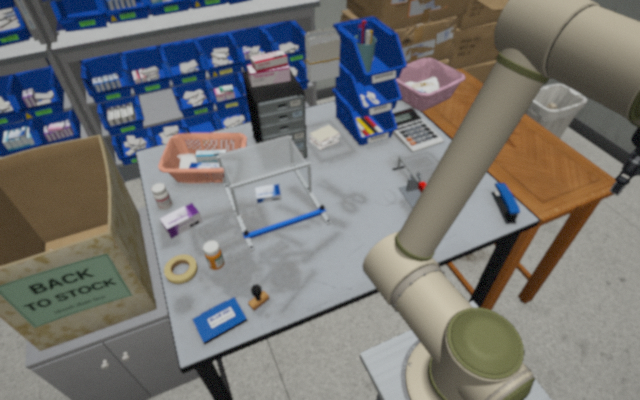

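The top view shows the guard at about (240–318, 115–205), the blue bar near row 197, the carton near (277,155), the hook from (407,172) to the handle at (407,228). I'll enlarge those two areas.

```bash
python3 - <<'E'
import cv2,numpy as np
im=cv2.imread('pics/t0.png')
a=cv2.resize(im[108:216,232:326],None,fx=5,fy=5,interpolation=cv2.INTER_CUBIC)
b=cv2.resize(im[162:254,386:426],None,fx=6,fy=6,interpolation=cv2.INTER_CUBIC)
o=np.zeros((560,720,3),np.uint8);o[:a.shape[0],:a.shape[1]]=a;o[:b.shape[0],475:475+b.shape[1]]=b
cv2.imwrite('pics/c0.png',o)
E
```

```text
(no output)
```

View pics/c0.png

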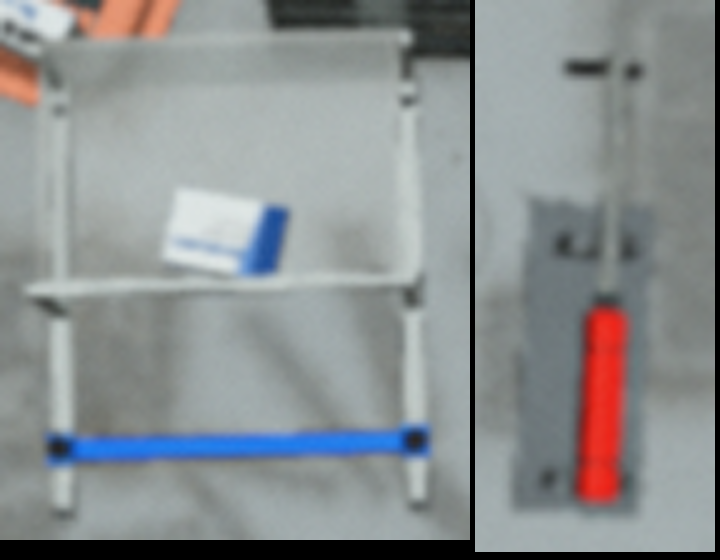

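```bash
python3 - <<'E'
from h import *
np.set_printoptions(precision=4,suppress=True)
G=lambda x,y,z:px2pt('top',232+x/5,108+y/5,z)
H=lambda x,y,z:px2pt('top',386+(x-475)/6,162+y/6,z)
print('handle',H(607,310,.075),H(599,500,.075),'foot',H(568,68,.015),H(640,68,.015))
print('base plate',H(525,203,.006),H(650,205,.006),H(515,508,.006),H(637,510,.006))
print('rails',G(63,512,.01),G(418,505,.01))
print('roof f',G(28,290,.13),G(415,280,.13),'r',G(45,38,.13),G(408,34,.13))
print('bar rear',G(75,437,.018),G(405,430,.018),'front',G(75,460,.018),G(405,453,.018))
print('clamps rear', G(60,432,.031),G(415,425,.031))
print('carton',[G(*p,.022) for p in((177,188),(290,207),(275,275),(162,262))])
E
```

```text
handle [ 0.5045 -0.2296  0.075 ] [ 0.4054 -0.2221  0.075 ] foot [ 0.6397 -0.2236  0.015 ] [ 0.6388 -0.2634  0.015 ]
base plate [ 0.5669 -0.1986  0.006 ] [ 0.5642 -0.2677  0.006 ] [ 0.4007 -0.1877  0.006 ] [ 0.3976 -0.2548  0.006 ]
rails [0.5311 0.2931 0.01  ] [0.5299 0.0608 0.01  ]
roof f [0.6608 0.2948 0.13  ] [0.6605 0.0584 0.13  ] r [0.8175 0.283  0.13  ] [0.8133 0.0591 0.13  ]
bar rear [0.5794 0.2833 0.018 ] [0.5785 0.068  0.018 ] front [0.5644 0.2835 0.018 ] [0.5635 0.0684 0.018 ]
clamps rear [0.5818 0.2911 0.031 ] [0.5805 0.0613 0.031 ]
carton [array([0.741 , 0.2135, 0.022 ]), array([0.7263, 0.1396, 0.022 ]), array([0.6817, 0.1503, 0.022 ]), array([0.6923, 0.224 , 0.022 ])]
```

Handle, foot, guard, bar and carton sizes all check out against the given dimensions. Next I turn the tool to the hook's yaw (−0.075) and go over the handle.

>>> apply_moves([
  [[0, 0, 0], [0, 0, 0.85], 85],
  [[0, 0, 0], [0, 0, 0.85], 85],
  [[0, 0, 0], [0, 0, 0.85], 85],
  [[0, 0, 0], [0, 0, 0.85], 85],
  [[0, 0, 0], [0, 0, 0.85], 85],
], newtons=90)

```text
time: 0.52
tool_pos: [0.1598, -0.5261, 0.231]
tool_rot: [-3.141, 0.0, -0.08]
force: [-0.5, 0.1, -0.1]
grip_width: 0.0849
grasp_force: 0.0
```

>>> apply_moves([
  [[0.72, -0.86, 0], [0, 0, 0], 85],
  [[0.72, -0.86, 0], [0, 0, 0], 85],
  [[0.72, -0.86, 0], [0, 0, 0], 85],
  [[0.72, -0.86, 0], [0, 0, 0], 85],
  [[0.72, -0.86, 0], [0, 0, 0], 85],
])

```text
time: 0.93
tool_pos: [0.2584, -0.4247, 0.2311]
tool_rot: [-3.141, 0.0, -0.076]
force: [0.0, -0.4, -0.1]
grip_width: 0.085
grasp_force: 0.0
```

>>> apply_moves([
  [[0.72, -0.86, 0], [0, 0, 0], 85],
  [[0.72, -0.86, 0], [0, 0, 0], 85],
  [[0.72, -0.86, 0], [0, 0, 0], 85],
  [[0.72, -0.86, 0], [0, 0, 0], 85],
  [[0.72, -0.86, 0], [0, 0, 0], 85],
])

```text
time: 1.35
tool_pos: [0.3563, -0.3243, 0.2311]
tool_rot: [-3.141, 0.0, -0.076]
force: [0.2, -1.6, -0.4]
grip_width: 0.085
grasp_force: 0.0
```

>>> apply_moves([
  [[0.72, -0.86, 0], [0, 0, 0], 85],
  [[0.72, -0.86, 0], [0, 0, 0], 85],
  [[0.72, -0.86, 0], [0, 0, 0], 85],
  [[0.72, -0.86, 0], [0, 0, 0], 85],
  [[0.72, -0.86, 0], [0, 0, 0], 85],
])

```text
time: 1.77
tool_pos: [0.4542, -0.2239, 0.2311]
tool_rot: [-3.141, 0.001, -0.076]
force: [-0.4, -0.2, 0.0]
grip_width: 0.085
grasp_force: 0.0
```

```bash
cat >> h.py <<'E'
def wT(s=None):
    s=s or sensors.read_state(); T=np.eye(4); T[:3,:3]=R.from_euler('xyz',s['tool_rot']).as_matrix(); T[:3,3]=s['tool_pos']
    return T
def wcam(s=None): return wT(s)@np.array(imaging.calibration('wrist')['tool_from_camera'])
def go(p,yaw):
    T=wT(); d=T[:3,:3].T@(np.array(p)-T[:3,3]); y=sensors.read_state()['tool_rot'][2]
    print('pos',T[:3,3].round(4),'rot',sensors.read_state()['tool_rot'].round(4),'shift units',(d/.025).round(2),'turn z units',round(-np.degrees(yaw-y)/5,2))
E
python3 - <<'E'
from h import *
s=sensors.read_state();snap('wrist','w0.png');print(s['time'],s['force']);go((.455,-.226,.15),-.075)
T=wcam(s);np.save('w0.npy',T)
E
```

```text
1.7667 [-0.42706477 -0.22976899  0.04539448]
pos [ 0.4565 -0.221   0.2311] rot [-3.1397e+00 -7.0000e-04 -7.3500e-02] shift units [-0.05  0.21  3.24] turn z units 0.02
```

View pics/w0.png

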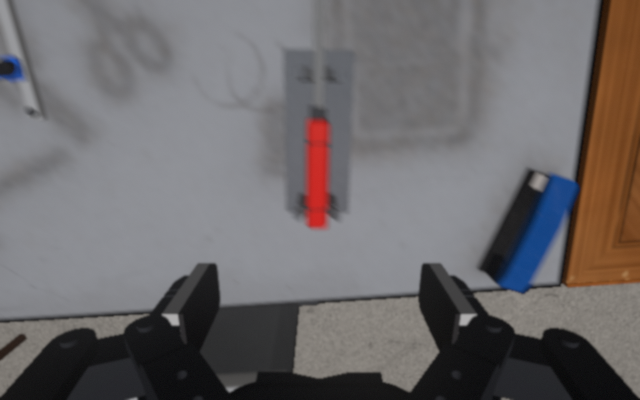

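The wrist view shows the handle's top face from (318,119) to (317,227), with the plate at (285–354, 50). It is nearly parallel to the tool.

```bash
python3 - <<'E'
from h import *
np.set_printoptions(precision=4,suppress=True)
T=wcam();P=lambda u,v,z:px2pt('wrist',u,v,z,T=T)
a,b=P(318.5,120,.075),P(317,227,.075);c=(a+b)/2;d=a-b
print(a,b,'c',c,'len',np.hypot(*d[:2]),'yaw',np.arctan2(d[1],d[0]))
for p in((285,50),(354,50),(287,212),(349,212)):print(P(*p,.006))
go((c[0],c[1],.100),-.075); print(proj('top',c))
E
```

```text
[ 0.5099 -0.2245  0.075 ] [ 0.4135 -0.2161  0.075 ] c [ 0.4617 -0.2203  0.075 ] len 0.09675771550628495 yaw -0.08710664555155528
[ 0.5737 -0.196   0.006 ]
[ 0.5688 -0.2633  0.006 ]
[ 0.4062 -0.1812  0.006 ]
[ 0.4012 -0.2506  0.006 ]
pos [ 0.4565 -0.221   0.2311] rot [-3.1397 -0.0007 -0.0735] shift units [ 0.2  -0.03  5.24] turn z units 0.02
[405.5299 227.3695]
```

>>> apply_moves([
  [[0.2, -0.03, 1], [0, 0, 0.03], 85],
  [[0, 0, 1], [0, 0, 0.03], 85],
  [[0, 0, 1], [0, 0, 0], 85],
  [[0, 0, 1], [0, 0, 0], 85],
  [[0, 0, 1], [0, 0, 0], 85],
])

```text
time: 2.23
tool_pos: [0.4584, -0.2246, 0.105]
tool_rot: [-3.141, 0.0, -0.081]
force: [0.9, 0.4, -0.2]
grip_width: 0.0853
grasp_force: 0.0
```

>>> apply_moves([
  [[0, 0, 0.7], [0, 0, 0], 85],
  [[0, 0, 0.7], [0, 0, 0], 85],
  [[0, 0, 0.7], [0, 0, 0], 85],
  [[0, 0, 0.42], [0, 0, 0], 85],
  [[0, 0, 0], [0, 0, 0], 60],
])

```text
time: 2.65
tool_pos: [0.4575, -0.2241, 0.0412]
tool_rot: [-3.139, 0.004, -0.081]
force: [1.0, 0.4, -0.0]
grip_width: 0.0752
grasp_force: 0.0
```

>>> apply_moves([
  [[0, 0, 0], [0, 0, 0], 45],
  [[0, 0, 0], [0, 0, 0], 35],
  [[0, 0, 0], [0, 0, 0], 30],
  [[0, 0, 0], [0, 0, 0], 30],
  [[0, 0, 0], [0, 0, 0], 30],
], newtons=80)

```text
time: 3.07
tool_pos: [0.4588, -0.225, 0.0439]
tool_rot: [3.141, -0.001, -0.081]
force: [-0.3, -0.1, -0.9]
grip_width: 0.03
grasp_force: 0.0
```

```bash
python3 - <<'E'
from h import *
s=sensors.read_state();print(s['time'],s['force'],s['grip_width'],s['tool_pos']);T=wcam(s);im=snap('wrist','w1.png')
cv2.imwrite('pics/w1.png',im[:,:,::-1])
E
```

```text
3.0667 [-0.26277318 -0.08434196 -0.89761195] 0.029989527886967238 [ 0.45876107 -0.22499237  0.04387392]
```

View pics/w1.png

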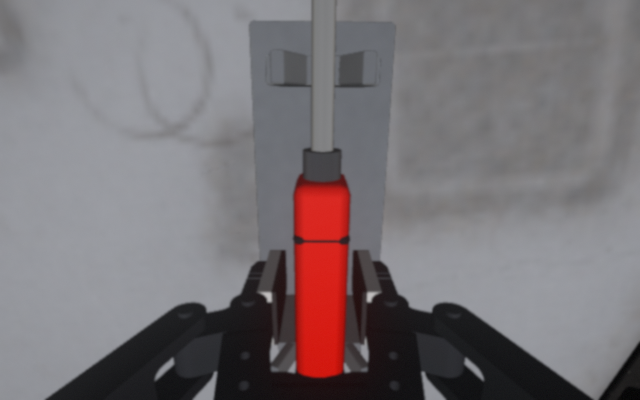

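The handle (columns 295–348, front end at row 178) lies centred between the pads and parallel to the tool. Check the grip position along it, then close.

```bash
python3 - <<'E'
from h import *
c=np.array(imaging.calibration('wrist')['tool_from_camera'])
# in tool frame: handle top plane z_tool = -(.075-.0435); px2pt with z in tool frame
for v in (178,186):print(px2pt('wrist',322,v,-.0315,T=c))
print(px2pt('wrist',322,375,-.0315,T=c))
E
```

```text
[ 0.04997951  0.00132503 -0.0315    ]
[ 0.04725336  0.00133518 -0.0315    ]
[-0.03134465  0.00163406 -0.0315    ]
```

>>> apply_moves([
  [[0, 0, 0], [0, 0, 0], 15],
  [[0, 0, 0], [0, 0, 0], 10],
  [[0, 0, 0], [0, 0, 0], 5],
  [[0, 0, 0], [0, 0, 0], 5],
  [[0, 0, 0], [0, 0, 0], 5],
], newtons=80)

```text
time: 3.53
tool_pos: [0.4587, -0.2249, 0.0438]
tool_rot: [3.141, -0.001, -0.081]
force: [-0.2, 1.0, 5.2]
grip_width: 0.0189
grasp_force: 78.0
```

Grip is firm and centred. Lift straight up, straighten yaw, carry over to the front of the guard.

>>> apply_moves([
  [[0, 0, -0.5], [0, 0, 0], 5],
  [[0, 0, -0.8], [0, 0, 0], 5],
  [[0, 0, -1], [0, 0, 0], 5],
  [[0, 0, -1], [0, 0, 0], 5],
  [[0, 0, -0.7], [0, 0, 0], 5],
])

```text
time: 3.95
tool_pos: [0.4587, -0.2249, 0.1452]
tool_rot: [3.141, -0.001, -0.081]
force: [0.5, -0.8, -1.8]
grip_width: 0.0194
grasp_force: 78.1
```

>>> apply_moves([
  [[-0.1, -0.5, 0], [0, 0, -0.3], 5],
  [[-0.1, -0.8, 0], [0, 0, -0.3], 5],
  [[-0.1, -0.8, 0], [0, 0, -0.3], 5],
  [[-0.1, -0.8, 0], [0, 0, 0], 5],
  [[-0.1, -0.8, 0], [0, 0, 0], 5],
])

```text
time: 4.37
tool_pos: [0.4479, -0.1302, 0.1421]
tool_rot: [-3.14, 0.002, -0.002]
force: [-0.2, -0.3, -2.0]
grip_width: 0.0188
grasp_force: 78.1
```

>>> apply_moves([
  [[-0.1, -0.8, 0], [0, 0, 0], 5],
  [[-0.1, -0.8, 0], [0, 0, 0], 5],
  [[-0.1, -0.8, 0], [0, 0, 0], 5],
  [[-0.1, -0.8, 0], [0, 0, 0], 5],
  [[-0.1, -0.8, 0], [0, 0, 0], 5],
])

```text
time: 4.78
tool_pos: [0.4355, -0.0302, 0.1422]
tool_rot: [-3.141, 0.002, -0.002]
force: [0.3, -0.4, -0.4]
grip_width: 0.0189
grasp_force: 78.1
```

>>> apply_moves([
  [[0, -0.8, 0], [0, 0, 0], 5],
  [[0, -0.8, 0], [0, 0, 0], 5],
  [[0, -0.8, 0], [0, 0, 0], 5],
  [[0, -0.8, 0], [0, 0, 0], 5],
  [[0, -0.8, 0], [0, 0, 0], 5],
])

```text
time: 5.2
tool_pos: [0.4357, 0.0696, 0.1422]
tool_rot: [-3.141, 0.002, -0.002]
force: [-0.3, 0.3, -0.2]
grip_width: 0.0191
grasp_force: 78.1
```

>>> apply_moves([
  [[0, -0.8, 0], [0, 0, 0], 5],
  [[0, -0.6, 0], [0, 0, 0], 5],
  [[0, 0, 0], [0, 0, 0], 5],
])

```text
time: 5.45
tool_pos: [0.4357, 0.1054, 0.1422]
tool_rot: [-3.141, 0.002, 0.001]
force: [-0.8, 0.1, -1.9]
grip_width: 0.0188
grasp_force: 78.2
```

```bash
python3 - <<'E'
from h import *
s=sensors.read_state();print(s['time'],s['force'],s['ft_torque'])
im=snap('top','t1.png');snap('wrist','w2.png')
go((.435,.183,.072),0)
a=cv2.resize(im[108:216,232:326],None,fx=4,fy=4,interpolation=cv2.INTER_CUBIC)
w=cv2.imread('pics/w2.png');w=cv2.resize(w,(416,260))
o=np.zeros((440,796,3),np.uint8);o[:432,:376]=a[:,:,::-1];o[:260,378:794]=w
cv2.imwrite('pics/c1.png',o)
E
```

```text
5.45 [-0.81294821  0.07340087 -1.91646425] [-0.02889665  0.01775079  0.03033721]
pos [0.4362 0.1034 0.1425] rot [ 3.1415e+00  1.7000e-03 -7.0000e-04] shift units [-0.05 -3.18  2.82] turn z units -0.01
```

View pics/c1.png

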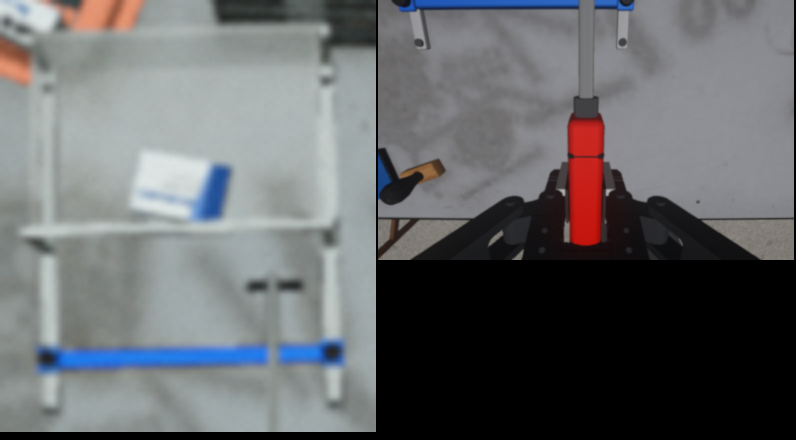

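The crop shows the foot at (247–303, 285), 4x, clear in front of the roof edge (row 228). The carton is at (130–232, 150–222), untouched, and the wrist view shows the bar's front edge at row ~12 and the rail ends at row ~71.

```bash
python3 - <<'E'
from h import *
np.set_printoptions(precision=4,suppress=True)
G=lambda x,y,z:px2pt('top',232+(x+.5)/4-.5,108+(y+.5)/4-.5,z)
print('foot',G(247,285,.118),G(303,285,.118),'expect .621 .104')
print('carton',[G(*p,.022) for p in((142,149),(233,165),(219,220),(130,208))])
print('bar rear',G(60,350,.018),G(322,345,.018))
T=wcam();W=lambda x,y,z:px2pt('wrist',(x-378)*1.5385,y*1.5385,z,T=T)
print('wrist bar front',W(420,9,.018),W(610,9,.018),'rails',W(422,48,.01),W(624,48,.01))
E
```

```text
foot [0.6181 0.1257 0.118 ] [0.617  0.0829 0.118 ] expect .621 .104
carton [array([0.7434, 0.2143, 0.022 ]), array([0.728, 0.14 , 0.022]), array([0.683 , 0.1523, 0.022 ]), array([0.6948, 0.2249, 0.022 ])]
bar rear [0.5803 0.2845 0.018 ] [0.579  0.0708 0.018 ]
wrist bar front [0.5648 0.2803 0.018 ] [0.5639 0.0769 0.018 ] rails [0.5257 0.292  0.01  ] [0.525  0.0588 0.01  ]
```

>>> apply_moves([
  [[0, -0.7, 0.4], [0, 0, 0], 5],
  [[0, -0.8, 0.7], [0, 0, 0], 5],
  [[0, -0.8, 0.7], [0, 0, 0], 5],
  [[0, -0.8, 0.6], [0, 0, 0], 5],
  [[0, -0.08, 0.2], [0, 0, 0], 5],
])

```text
time: 5.97
tool_pos: [0.436, 0.1837, 0.0761]
tool_rot: [3.141, 0.004, -0.002]
force: [-0.1, -0.1, -1.6]
grip_width: 0.0189
grasp_force: 78.3
```

>>> apply_moves([
  [[0, 0, 0], [0, 0, 0], 5],
  [[0, 0, 0], [0, 0, 0], 5],
])

```text
time: 6.13
tool_pos: [0.4373, 0.1817, 0.0783]
tool_rot: [3.141, 0.001, -0.003]
force: [1.5, 0.7, -0.4]
grip_width: 0.0189
grasp_force: 78.3
```

>>> apply_moves([
  [[0.4, 0, 0], [0, 0, 0], 5],
  [[0.6, 0, 0], [0, 0, 0], 5],
  [[0.6, 0, 0], [0, 0, 0], 5],
  [[0.6, 0, 0], [0, 0, 0], 5],
  [[0.6, 0, 0], [0, 0, 0], 5],
])

```text
time: 6.55
tool_pos: [0.5092, 0.1813, 0.0793]
tool_rot: [-3.141, -0.002, -0.004]
force: [0.2, -0.2, -1.3]
grip_width: 0.0189
grasp_force: 78.3
```

>>> apply_moves([
  [[0.7, 0, 0], [0, 0, 0], 5],
  [[0.7, 0, 0], [0, 0, 0], 5],
  [[0.7, 0, 0], [0, 0, 0], 5],
  [[0.6, 0, 0], [0, 0, 0], 5],
  [[0.4, 0, 0], [0, 0, 0], 5],
])

```text
time: 6.97
tool_pos: [0.5873, 0.1807, 0.0792]
tool_rot: [-3.142, -0.002, -0.004]
force: [-0.3, 1.2, -0.3]
grip_width: 0.0191
grasp_force: 78.3
```

>>> apply_moves([
  [[0, 0, 0], [0, 0, 0], 5],
  [[0, 0, 0], [0, 0, 0], 5],
])

```text
time: 7.13
tool_pos: [0.5853, 0.1811, 0.0786]
tool_rot: [3.142, -0.001, -0.004]
force: [-0.6, -0.6, -1.2]
grip_width: 0.019
grasp_force: 78.3
```

```bash
python3 - <<'E'
from h import *
im=snap('top','t2.png')
go((.585,.183,.0365),0)
a=cv2.resize(im[104:174,232:326],None,fx=6,fy=6,interpolation=cv2.INTER_CUBIC)
cv2.imwrite('pics/c2.png',a[:,:,::-1])
E
```

```text
pos [0.5847 0.1814 0.0786] rot [-3.1416e+00 -1.0000e-04 -3.6000e-03] shift units [ 0.01 -0.06  1.68] turn z units -0.04
```

View pics/c2.png

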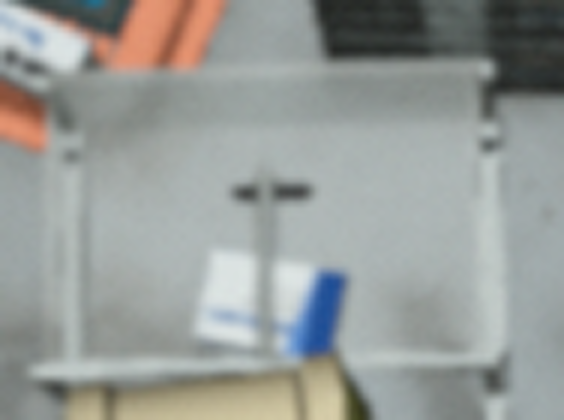

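The foot (row 190) is well behind the carton's rear edge (rows 250–270) and centred on it. Lower it, then draw.

>>> apply_moves([
  [[0, 0, 0.3], [0, 0, 0], 5],
  [[0, 0, 0.4], [0, 0, 0], 5],
  [[0, 0, 0.4], [0, 0, 0], 5],
  [[0, 0, 0.35], [0, 0, 0], 5],
  [[0, 0, 0.17], [0, 0, 0], 5],
])

```text
time: 7.6
tool_pos: [0.5838, 0.1821, 0.0358]
tool_rot: [3.141, 0.003, -0.003]
force: [-0.2, -0.2, -1.2]
grip_width: 0.0192
grasp_force: 78.3
```

>>> apply_moves([
  [[0, 0, 0], [0, 0, 0], 5],
  [[-0.2, 0, 0], [0, 0, 0], 5],
  [[-0.2, 0, 0], [0, 0, 0], 5],
  [[-0.2, 0, 0], [0, 0, 0], 5],
  [[-0.2, 0, 0], [0, 0, 0], 5],
])

```text
time: 8.02
tool_pos: [0.5642, 0.1823, 0.0383]
tool_rot: [-3.141, -0.001, -0.003]
force: [0.5, 0.3, -1.2]
grip_width: 0.0186
grasp_force: 78.3
```

>>> apply_moves([
  [[-0.2, 0, 0], [0, 0, 0], 5],
  [[-0.2, 0, 0], [0, 0, 0], 5],
  [[-0.2, 0, 0], [0, 0, 0], 5],
  [[-0.2, 0, 0], [0, 0, 0], 5],
  [[-0.2, 0, 0], [0, 0, 0], 5],
])

```text
time: 8.43
tool_pos: [0.5393, 0.1822, 0.0379]
tool_rot: [-3.142, -0.0, -0.003]
force: [-0.6, 0.3, -1.2]
grip_width: 0.0189
grasp_force: 78.4
```

>>> apply_moves([
  [[-0.2, 0, 0], [0, 0, 0], 5],
  [[-0.2, 0, 0], [0, 0, 0], 5],
  [[-0.2, 0, 0], [0, 0, 0], 5],
  [[-0.2, 0, 0], [0, 0, 0], 5],
  [[-0.2, 0, 0], [0, 0, 0], 5],
])

```text
time: 8.85
tool_pos: [0.5143, 0.1823, 0.0378]
tool_rot: [-3.142, -0.0, -0.003]
force: [0.4, 0.2, -1.1]
grip_width: 0.019
grasp_force: 78.3
```

>>> apply_moves([
  [[-0.2, 0, 0], [0, 0, 0], 5],
  [[-0.2, 0, 0], [0, 0, 0], 5],
  [[-0.2, 0, 0], [0, 0, 0], 5],
  [[-0.2, 0, 0], [0, 0, 0], 5],
  [[-0.2, 0, 0], [0, 0, 0], 5],
])

```text
time: 9.27
tool_pos: [0.4892, 0.1824, 0.0378]
tool_rot: [3.142, 0.0, -0.003]
force: [1.1, 0.1, -0.9]
grip_width: 0.0189
grasp_force: 78.3
```

```bash
python3 - <<'E'
from h import *
im=snap('top','t3.png');s=snap('scene','s3.png')
go((.45,.183,.038),0)
a=cv2.resize(im[130:216,232:326],None,fx=4,fy=4,interpolation=cv2.INTER_CUBIC)
b=cv2.resize(s[130:250,215:335],None,fx=3,fy=3,interpolation=cv2.INTER_CUBIC)
o=np.zeros((362,740,3),np.uint8);o[:344,:376]=a;o[:360,378:738]=b
cv2.imwrite('pics/c3.png',o[:,:,::-1])
E
```

```text
pos [0.4889 0.1824 0.0378] rot [ 3.1415e+00  8.0000e-04 -2.6000e-03] shift units [-1.56 -0.02 -0.01] turn z units -0.03
```

View pics/c3.png

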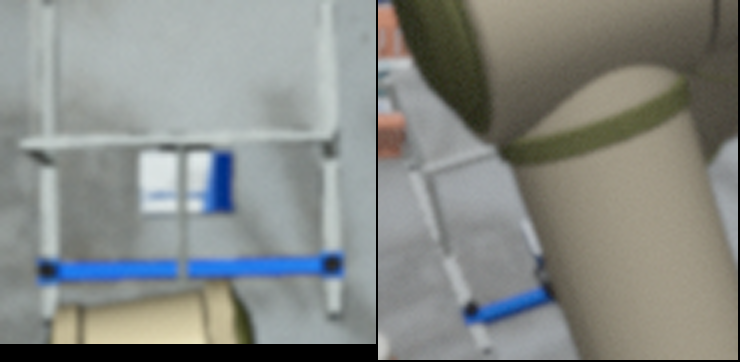

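The carton (140–233, 150–212 in the 4x crop) has squared up against the foot, with its front about 12 px (39 mm) from the bar. Draw 32 mm more, then creep.

>>> apply_moves([
  [[-0.2, 0, 0], [0, 0, 0], 5],
  [[-0.2, 0, 0], [0, 0, 0], 5],
  [[-0.2, 0, 0], [0, 0, 0], 5],
  [[-0.2, 0, 0], [0, 0, 0], 5],
  [[-0.2, 0, 0], [0, 0, 0], 5],
])

```text
time: 9.78
tool_pos: [0.4642, 0.1825, 0.0378]
tool_rot: [-3.142, 0.0, -0.003]
force: [0.1, -0.4, -1.4]
grip_width: 0.0189
grasp_force: 78.3
```

>>> apply_moves([
  [[-0.1, 0, 0], [0, 0, 0], 5],
  [[-0.1, 0, 0], [0, 0, 0], 5],
  [[-0.08, 0, 0], [0, 0, 0], 5],
  [[0, 0, 0], [0, 0, 0], 5],
])

```text
time: 10.12
tool_pos: [0.4574, 0.1825, 0.0378]
tool_rot: [3.142, 0.0, -0.003]
force: [0.1, 0.8, -1.3]
grip_width: 0.0187
grasp_force: 78.3
```

>>> apply_moves([
  [[-0.02, 0, 0], [0, 0, 0], 5],
  [[-0.02, 0, 0], [0, 0, 0], 5],
  [[-0.02, 0, 0], [0, 0, 0], 5],
  [[0, 0, 0], [0, 0, 0], 5],
])

```text
time: 10.45
tool_pos: [0.4563, 0.1825, 0.0378]
tool_rot: [-3.142, -0.0, -0.003]
force: [-0.4, -0.4, -1.3]
grip_width: 0.0189
grasp_force: 78.3
```

```bash
python3 - <<'E'
from h import *
im=snap('top','t4.png');go((.45,.183,.038),0);print(sensors.read_state()['force'])
g=im[170:205,:,:].astype(int)
# column profile through the carton left of rod: white/blue transitions
for v in range(172,204):print(v,im[v,272:276].mean(0).astype(int),im[v,288:290].mean(0).astype(int))
E
```

```text
pos [0.4563 0.1825 0.0378] rot [-3.1416e+00  1.0000e-04 -2.8000e-03] shift units [-0.25 -0.02 -0.01] turn z units -0.03
[-0.69300839  0.11448618 -1.56972201]
172 [159 168 168] [152 161 161]
173 [159 167 168] [149 158 158]
174 [158 166 167] [147 155 155]
175 [139 147 148] [145 153 152]
176 [101 108 108] [139 147 147]
177 [ 99 105 104] [115 128 142]
178 [158 166 166] [ 67  90 136]
179 [206 214 214] [ 28  63 133]
180 [218 225 226] [ 16  55 132]
181 [217 225 224] [ 16  57 133]
182 [217 225 224] [ 15  55 132]
183 [216 224 224] [ 13  54 132]
184 [215 223 223] [ 13  53 131]
185 [212 219 219] [ 17  55 132]
186 [207 216 217] [ 16  56 133]
187 [195 206 213] [ 15  54 131]
188 [167 185 203] [ 17  55 132]
189 [164 183 202] [ 17  56 132]
190 [195 207 215] [ 21  58 134]
191 [213 221 222] [ 24  59 132]
192 [206 213 213] [ 46  71 126]
193 [173 181 183] [ 91 108 140]
194 [120 135 163] [110 138 187]
195 [ 67 113 193] [ 73 133 223]
196 [ 43 123 227] [ 36 126 233]
197 [ 43 128 232] [ 37 122 230]
198 [ 50 116 207] [ 57 111 198]
199 [ 81 106 155] [ 99 116 147]
200 [120 126 130] [134 141 139]
201 [136 142 138] [138 144 142]
202 [142 148 146] [135 140 139]
203 [142 150 149] [133 140 138]
```

>>> apply_moves([
  [[-0.02, 0, 0], [0, 0, 0], 5],
  [[-0.02, 0, 0], [0, 0, 0], 5],
  [[-0.02, 0, 0], [0, 0, 0], 5],
  [[0, 0, 0], [0, 0, 0], 5],
])

```text
time: 10.83
tool_pos: [0.4546, 0.1825, 0.0378]
tool_rot: [3.142, 0.0, -0.003]
force: [-0.4, -0.7, -1.5]
grip_width: 0.0191
grasp_force: 78.3
```

>>> apply_moves([
  [[-0.01, 0, 0], [0, 0, 0], 5],
  [[-0.01, 0, 0], [0, 0, 0], 5],
  [[0, 0, 0], [0, 0, 0], 5],
])

```text
time: 11.08
tool_pos: [0.4542, 0.1825, 0.0378]
tool_rot: [3.142, 0.0, -0.003]
force: [-0.3, -0.5, -1.0]
grip_width: 0.0188
grasp_force: 78.3
```

>>> apply_moves([
  [[-0.01, 0, 0], [0, 0, 0], 5],
  [[-0.01, 0, 0], [0, 0, 0], 5],
  [[-0.01, 0, 0], [0, 0, 0], 5],
  [[0, 0, 0], [0, 0, 0], 5],
])

```text
time: 11.42
tool_pos: [0.4535, 0.1825, 0.0378]
tool_rot: [-3.142, 0.0, -0.003]
force: [0.2, 0.2, -0.9]
grip_width: 0.0189
grasp_force: 78.3
```

>>> apply_moves([
  [[-0.01, 0, 0], [0, 0, 0], 5],
  [[-0.01, 0, 0], [0, 0, 0], 5],
  [[-0.01, 0, 0], [0, 0, 0], 5],
  [[0, 0, 0], [0, 0, 0], 5],
])

```text
time: 11.75
tool_pos: [0.4527, 0.1825, 0.0378]
tool_rot: [3.142, 0.0, -0.003]
force: [0.1, -0.7, -0.8]
grip_width: 0.0188
grasp_force: 78.3
```

>>> apply_moves([
  [[-0.01, 0, 0], [0, 0, 0], 5],
  [[-0.01, 0, 0], [0, 0, 0], 5],
  [[-0.01, 0, 0], [0, 0, 0], 5],
  [[0, 0, 0], [0, 0, 0], 5],
])

```text
time: 12.08
tool_pos: [0.4521, 0.1825, 0.0379]
tool_rot: [-3.142, -0.0, -0.003]
force: [0.2, 0.7, -1.8]
grip_width: 0.019
grasp_force: 78.3
```

>>> apply_moves([
  [[-0.01, 0, 0], [0, 0, 0], 5],
  [[-0.01, 0, 0], [0, 0, 0], 5],
  [[-0.01, 0, 0], [0, 0, 0], 5],
  [[0, 0, 0], [0, 0, 0], 5],
])

```text
time: 12.42
tool_pos: [0.4519, 0.1825, 0.038]
tool_rot: [-3.141, -0.001, -0.003]
force: [3.4, -0.1, -2.2]
grip_width: 0.0188
grasp_force: 78.2
```

Contact: +3.4 N. Hold there and confirm.

>>> apply_moves([
  [[0, 0, 0], [0, 0, 0], 5],
  [[0, 0, 0], [0, 0, 0], 5],
  [[0, 0, 0], [0, 0, 0], 5],
])

```text
time: 12.67
tool_pos: [0.4519, 0.1825, 0.038]
tool_rot: [-3.141, -0.001, -0.003]
force: [5.3, 0.7, -1.8]
grip_width: 0.019
grasp_force: 78.2
```

>>> apply_moves([
  [[0, 0, 0], [0, 0, 0], 5],
  [[0, 0, 0], [0, 0, 0], 5],
  [[0, 0, 0], [0, 0, 0], 5],
])

```text
time: 12.92
tool_pos: [0.4518, 0.1825, 0.038]
tool_rot: [-3.141, -0.001, -0.003]
force: [5.8, -0.0, -2.5]
grip_width: 0.0189
grasp_force: 78.2
```

>>> apply_moves([
  [[0, 0, 0], [0, 0, 0], 5],
  [[0, 0, 0], [0, 0, 0], 5],
])

```text
time: 13.08
tool_pos: [0.4518, 0.1825, 0.038]
tool_rot: [-3.141, -0.001, -0.003]
force: [4.1, 0.6, -2.6]
grip_width: 0.0189
grasp_force: 78.2
```

```bash
python3 - <<'E'
from h import *
im=snap('top','t5.png')
for v in range(176,200):print(v,im[v,272:276].mean(0).astype(int),im[v,288:290].mean(0).astype(int))
E
```

```text
176 [148 157 157] [142 150 149]
177 [116 123 123] [135 144 142]
178 [93 99 99] [119 129 141]
179 [144 151 151] [ 82 102 139]
180 [202 210 211] [ 44  72 134]
181 [218 225 226] [ 30  63 134]
182 [218 226 226] [ 25  59 133]
183 [216 224 224] [ 22  59 133]
184 [216 223 223] [ 20  58 133]
185 [215 222 223] [ 20  57 133]
186 [212 220 220] [ 18  57 133]
187 [209 217 217] [ 17  56 132]
188 [206 215 218] [ 15  56 132]
189 [184 198 210] [ 17  56 132]
190 [160 180 201] [ 18  56 132]
191 [178 194 208] [ 21  58 133]
192 [208 219 221] [ 23  59 132]
193 [215 223 222] [ 23  63 135]
194 [186 197 211] [ 24  85 173]
195 [108 142 205] [ 27 113 218]
196 [ 46 121 225] [ 34 126 234]
197 [ 41 127 231] [ 40 124 230]
198 [ 50 115 208] [ 58 111 198]
199 [ 83 108 157] [100 116 147]
```

The gap is closed evenly on both sides and about 5 N was held for roughly 0.7 s. Now back the foot off, lift it over the carton, and withdraw.

>>> apply_moves([
  [[0.02, 0, 0], [0, 0, 0], 5],
  [[0.03, 0, 0], [0, 0, 0], 5],
  [[0.05, 0, 0], [0, 0, 0], 5],
  [[0.1, 0, 0], [0, 0, 0], 5],
  [[0.2, 0, 0], [0, 0, 0], 5],
])

```text
time: 13.55
tool_pos: [0.4606, 0.1824, 0.0376]
tool_rot: [3.141, 0.002, -0.003]
force: [0.2, -0.4, -2.1]
grip_width: 0.0187
grasp_force: 78.3
```

>>> apply_moves([
  [[0, 0, 0], [0, 0, 0], 5],
  [[0, 0, -0.3], [0, 0, 0], 5],
  [[0, 0, -0.5], [0, 0, 0], 5],
  [[0, 0, -0.6], [0, 0, 0], 5],
  [[0, 0, -0.4], [0, 0, 0], 5],
])

```text
time: 13.97
tool_pos: [0.4613, 0.1825, 0.0843]
tool_rot: [-3.141, -0.001, -0.003]
force: [0.6, -0.0, -0.3]
grip_width: 0.0186
grasp_force: 78.3
```

>>> apply_moves([
  [[0, 0, 0], [0, 0, 0], 5],
  [[-0.4, 0, 0], [0, 0, 0], 5],
  [[-0.6, 0, 0], [0, 0, 0], 5],
  [[-0.6, 0, -0.4], [0, 0, 0], 5],
  [[-0.4, 0, -0.8], [0, 0, 0], 5],
])

```text
time: 14.38
tool_pos: [0.4085, 0.1823, 0.1112]
tool_rot: [3.141, 0.006, -0.003]
force: [-0.0, -0.4, -1.0]
grip_width: 0.0189
grasp_force: 78.3
```

>>> apply_moves([
  [[0, 0, -0.8], [0, 0, 0], 5],
  [[0, 0, -0.6], [0, 0, 0], 5],
  [[0, 0, 0], [0, 0, 0], 5],
])

```text
time: 14.63
tool_pos: [0.4121, 0.1828, 0.15]
tool_rot: [-3.141, -0.004, -0.003]
force: [1.4, -0.2, 0.3]
grip_width: 0.0189
grasp_force: 78.4
```

```bash
python3 - <<'E'
from h import *
im=snap('top','t6.png')
for v in range(178,200,1):print(v,im[v,266:268].mean(0).astype(int),im[v,288:290].mean(0).astype(int))
go((.459,-.225,.145),-.08)
E
```

```text
178 [135 141 139] [118 128 140]
179 [148 155 153] [ 81 101 137]
180 [166 174 173] [ 44  73 134]
181 [167 175 176] [ 29  62 133]
182 [162 170 173] [ 24  58 132]
183 [161 169 171] [ 20  57 132]
184 [167 175 174] [ 19  57 132]
185 [168 175 173] [ 19  57 133]
186 [162 168 166] [ 19  57 132]
187 [157 163 161] [ 15  54 131]
188 [162 169 167] [ 14  54 130]
189 [168 175 175] [ 17  54 131]
190 [171 178 177] [ 18  57 132]
191 [171 178 178] [ 24  59 132]
192 [173 180 178] [ 24  59 131]
193 [169 176 174] [ 21  62 135]
194 [146 157 169] [ 24  83 171]
195 [ 92 126 189] [ 28 113 219]
196 [ 44 120 225] [ 36 126 234]
197 [ 32 125 233] [ 38 123 229]
198 [ 43 114 214] [ 59 112 198]
199 [ 78 105 168] [ 98 115 144]
pos [0.4115 0.1827 0.1484] rot [-3.1412e+00 -2.2000e-03 -2.7000e-03] shift units [ 1.94 16.3   0.13] turn z units 0.89
```

The carton has not moved. Carry the hook back over its rest.

>>> apply_moves([
  [[0, 0.4, 0], [0, 0, 0], 5],
  [[0, 0.85, 0], [0, 0, 0], 5],
  [[0, 0.85, 0], [0, 0, 0], 5],
  [[0, 0.85, 0], [0, 0, 0], 5],
  [[0, 0.85, 0], [0, 0, 0], 5],
])

```text
time: 15.1
tool_pos: [0.4101, 0.0861, 0.1464]
tool_rot: [-3.142, 0.003, -0.003]
force: [0.0, -0.2, -0.7]
grip_width: 0.0187
grasp_force: 78.4
```

>>> apply_moves([
  [[0, 0.85, 0], [0, 0, 0], 5],
  [[0, 0.85, 0], [0, 0, 0], 5],
  [[0, 0.85, 0], [0, 0, 0], 5],
  [[0, 0.85, 0], [0, 0, 0], 5],
  [[0, 0.85, 0], [0, 0, 0], 5],
])

```text
time: 15.52
tool_pos: [0.4097, -0.0201, 0.1465]
tool_rot: [-3.141, 0.003, -0.003]
force: [-0.7, -0.4, -1.1]
grip_width: 0.0191
grasp_force: 78.4
```

>>> apply_moves([
  [[0.2, 0.85, 0], [0, 0, 0], 5],
  [[0.2, 0.85, 0], [0, 0, 0], 5],
  [[0.2, 0.85, 0], [0, 0, 0], 5],
  [[0.2, 0.85, 0], [0, 0, 0], 5],
  [[0.2, 0.85, 0], [0, 0, 0], 5],
])

```text
time: 15.93
tool_pos: [0.4345, -0.1263, 0.1463]
tool_rot: [-3.14, 0.003, -0.003]
force: [0.9, 0.2, -0.9]
grip_width: 0.0189
grasp_force: 78.4
```

>>> apply_moves([
  [[0.2, 0.85, 0], [0, 0, 0], 5],
  [[0.2, 0.85, 0], [0, 0, 0], 5],
  [[0.2, 0.85, 0], [0, 0, 0.3], 5],
  [[0.2, 0.85, 0], [0, 0, 0.3], 5],
  [[0.1, 0.5, 0], [0, 0, 0.3], 5],
])

```text
time: 16.35
tool_pos: [0.4559, -0.225, 0.1462]
tool_rot: [-3.141, 0.002, -0.084]
force: [-0.2, 0.2, -1.7]
grip_width: 0.0185
grasp_force: 78.3
```

>>> apply_moves([
  [[0, 0, 0], [0, 0, 0], 5],
  [[0, 0, 0], [0, 0, 0], 5],
  [[0, 0, 0], [0, 0, 0], 5],
])

```text
time: 16.6
tool_pos: [0.4558, -0.2219, 0.1472]
tool_rot: [-3.14, 0.001, -0.081]
force: [0.1, -0.0, -1.2]
grip_width: 0.019
grasp_force: 78.3
```

```bash
python3 - <<'E'
from h import *
print(sensors.read_state()['time'])
snap('wrist','w7.png')
go((.4587,-.2249,.0445),-.081)
E
```

```text
16.6
pos [ 0.456  -0.2217  0.1475] rot [-3.1408e+00  1.0000e-03 -8.0300e-02] shift units [0.12 0.12 4.12] turn z units 0.01
```

View pics/w7.png

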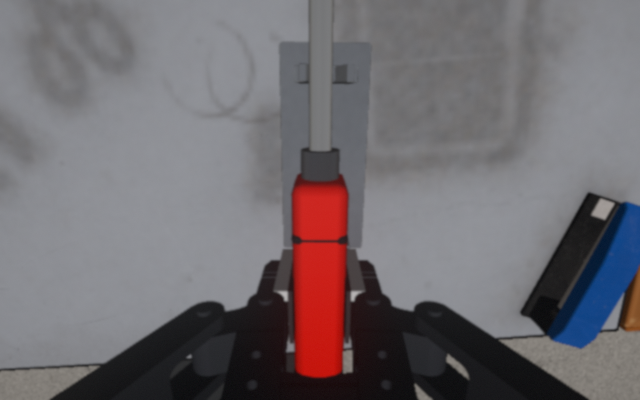

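The hook is unchanged in the grip. The saddle's centre (~327, 73) is about 3 mm to the tool's +y of the rod, matching the computed correction.

>>> apply_moves([
  [[0.12, 0.12, 0.6], [0, 0, 0], 5],
  [[0, 0, 0.9], [0, 0, 0], 5],
  [[0, 0, 0.9], [0, 0, 0], 5],
  [[0, 0, 0.7], [0, 0, 0], 5],
  [[0, 0, 0.15], [0, 0, 0], 5],
])

```text
time: 17.07
tool_pos: [0.458, -0.2242, 0.0642]
tool_rot: [-3.139, 0.004, -0.08]
force: [-1.1, 0.3, -1.7]
grip_width: 0.0189
grasp_force: 78.4
```

>>> apply_moves([
  [[0, 0, 0], [0, 0, 0], 5],
  [[0, 0, 0], [0, 0, 0], 5],
  [[0, 0, 0], [0, 0, 0], 5],
  [[0, 0, 0], [0, 0, 0], 5],
])

```text
time: 17.4
tool_pos: [0.4596, -0.2262, 0.0677]
tool_rot: [3.14, -0.002, -0.081]
force: [-0.1, 0.1, -2.4]
grip_width: 0.0189
grasp_force: 78.4
```

```bash
python3 - <<'E'
from h import *
go((.4587,-.2249,.0445),-.081)
E
```

```text
pos [ 0.4596 -0.2262  0.0677] rot [ 3.1404e+00 -1.7000e-03 -8.1100e-02] shift units [-0.04 -0.05  0.93] turn z units -0.0
```

Lower the last 23 mm slowly, with a 1.3 mm lateral correction, watching the force.

>>> apply_moves([
  [[-0.04, -0.05, 0.1], [0, 0, 0], 5],
  [[0, 0, 0.2], [0, 0, 0], 5],
  [[0, 0, 0.2], [0, 0, 0], 5],
  [[0, 0, 0.2], [0, 0, 0], 5],
  [[0, 0, 0.1], [0, 0, 0], 5],
])

```text
time: 17.82
tool_pos: [0.458, -0.2245, 0.0456]
tool_rot: [-3.141, 0.001, -0.081]
force: [-0.2, 0.1, -0.3]
grip_width: 0.0193
grasp_force: 78.4
```

>>> apply_moves([
  [[0, 0, 0.06], [0, 0, 0], 5],
  [[0, 0, 0.04], [0, 0, 0], 5],
  [[0, 0, 0], [0, 0, 0], 5],
  [[0, 0, 0], [0, 0, 0], 5],
])

```text
time: 18.15
tool_pos: [0.4584, -0.2248, 0.0441]
tool_rot: [3.141, -0.0, -0.081]
force: [0.4, -0.2, -1.3]
grip_width: 0.0185
grasp_force: 78.7
```

>>> apply_moves([
  [[0, 0, 0.01], [0, 0, 0], 22],
  [[0, 0, 0], [0, 0, 0], 26],
  [[0, 0, 0], [0, 0, 0], 32],
  [[0, 0, 0], [0, 0, 0], 45],
  [[0, 0, 0], [0, 0, 0], 60],
])

```text
time: 18.57
tool_pos: [0.4583, -0.2247, 0.0439]
tool_rot: [3.141, -0.0, -0.081]
force: [0.2, -0.1, 0.1]
grip_width: 0.0548
grasp_force: 0.0
```

>>> apply_moves([
  [[0, 0, 0], [0, 0, 0], 60],
  [[0, 0, -0.4], [0, 0, 0], 60],
  [[0, 0, -0.8], [0, 0, 0], 60],
  [[0, 0, -1], [0, 0, 0], 60],
  [[0, 0, -1], [0, 0, 0], 60],
])

```text
time: 18.98
tool_pos: [0.458, -0.2245, 0.1246]
tool_rot: [-3.141, 0.001, -0.081]
force: [-0.0, -0.4, 1.1]
grip_width: 0.0601
grasp_force: 0.0
```

>>> apply_moves([
  [[0, 0, -1], [0, 0, 0], 60],
  [[0, 0, -1], [0, 0, 0], 60],
  [[0, 0, -1], [0, 0, 0], 60],
  [[0, 0, -0.5], [0, 0, 0], 60],
  [[0, 0, 0], [0, 0, 0], 60],
])

```text
time: 19.4
tool_pos: [0.4591, -0.2253, 0.2141]
tool_rot: [3.138, -0.005, -0.081]
force: [0.1, -0.3, -0.1]
grip_width: 0.0599
grasp_force: 0.0
```

```bash
python3 - <<'E'
from h import *
t=snap('top','t8.png');w=snap('wrist','w8.png');print(sensors.read_state()['time'])
a=cv2.resize(t[100:260,180:430],None,fx=1.8,fy=1.8,interpolation=cv2.INTER_CUBIC)
c=cv2.resize(t[170:206,250:310],None,fx=7,fy=7,interpolation=cv2.INTER_CUBIC)
b=w[30:300,200:440]
o=np.zeros((545,700,3),np.uint8);o[:288,:450]=a;o[290:542,:420]=c;o[:270,455:695]=b
cv2.imwrite('pics/c8.png',o[:,:,::-1])
E
```

```text
19.5
```

View pics/c8.png

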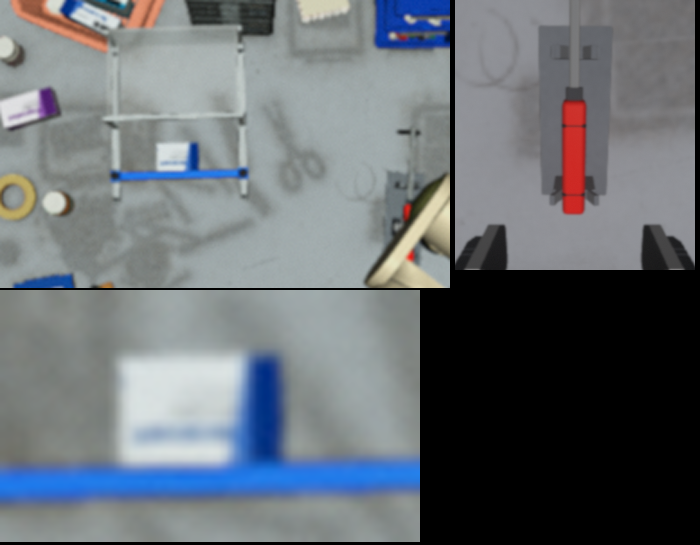

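The carton sits square against the bar (enlarged view, bottom edge at row 463), the hook hangs in both saddles, and the bottle stands where it was. The fingers are clear, so I'm handing in.

```bash
python3 -c "
from rig import manip
print(manip.finish_job())"
```

```text
the job is handed in; nothing more can be done
None
```

The carton was drawn out square and snug against the blue bar (about 3–6 N measured for roughly 0.7 s), the hook is back on its rest, and the job was handed in at about 19.5 s; no verdict came back.

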